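# Engage the router lift key and hold the brake open

### The job

Pull the drawer of the grey drawer unit all the way out to its stop and leave it open, then take out the lift key by its black T-handle. Set its splined end into the brass socket in the aluminium router plate, turn it until the splines mesh, slide it home until its brass collar sits on the socket, then press the key and socket down to the bottom of the spring travel, which frees the lift's brake. Finish still gripping the handle and holding it pressed down, and leave the pliers, the frame corner, the T-square and the glass pane undisturbed.

Things in the scene. Friction and masses are not known exactly. Their poses are not given: they have to be found in the camera images.
- unit_front (a point): Grey laminate drawer unit on the bench, 235 deep (x) x 240 wide (y) x 139 mm high, one pine-fronted drawer. This point: middle of the front edge of its top, x pointing back into the unit; the drawer opens along -x. The drawer front's top edge is 127 mm above the bench, its side walls stand 99 mm to either side of the key.
- unit_drawer0_handle (a point): Centre of the drawer's steel bar handle: 11 mm thick, 120 mm long along y, 101 mm above the bench, 38 mm below the unit's top, 35 mm out from the drawer front. x points into the unit; pull along -x.
- unit_drawer0 (a joint): Drawer travel in m: 0 shut (as it starts), 0.160 at its stop. Slides with about 1 N of friction and stays where it is left.
- key_grip (a point): Centre of the lift key's black T-handle: bar 84 long (x) x 20 wide (y) x 22 mm high (z = the key's axis). Key: about 0.2 kg, 85 mm long. It hangs upright by its collar in a round hole of a wooden holder (30 mm high) in the drawer, 71 mm behind the drawer front's inner face, handle 99 mm above the bench, free to turn. Lift 27 mm to leave the hole, 110 mm to clear the drawer and unit.
- key_collar (a point): Centre of the underside of the key's brass collar (30 mm dia, 4 mm thick), 47 mm below the handle's centre, axes as key_grip. Above it a 14 mm shaft, 32 mm to the handle. Below it 27 mm of splined end: 18 mm of 13.8 mm core with four 5 mm wide ribs to 24 mm dia along +-x and +-y (two in line with the T-bar), rib ends rounded; then a 9 mm plain nose tapering to 8 mm dia.
- socket_mouth (a point): Centre of the top face of the brass socket (37 mm dia); z up, x and y along its cross of slots (7.4 mm wide, bore 15.8 mm): the key meshes at any multiple of 90 degrees to them. At rest the face is 69 mm above the bench, 3 mm below the plate. The socket turns only stiffly (0.5 N m). Unmeshed, the ribs stand on the face with the collar 18 mm above it; meshed, the collar comes down onto the face.
- lift_socket (a joint): How far the socket is pressed down against its spring, in m: 0 at rest, 0.008 at the bottom. The spring needs about 7 N to start and 13 N at the bottom; the key's own weight does not press it, and it comes up when let go.
- router_table: Router table on the bench, white melamine top 330 (x) x 400 (y) mm, 72 mm high; origin: centre of its underside. The socket lies in a 40 mm hole of the flush aluminium plate at x -70, y +85 mm. A fence 70 mm high runs along y behind the cutter, its face at x +25 mm.
- pliers_c (a point): Chrome pliers, 140 mm long, lying on the router table's top: leave alone.
- corner_c (a point): Black resin frame corner, an L of 60 x 60 x 20 mm, lying on the router table's top: leave alone.
- square_c (a point): Aluminium T-square, 450 mm blade, lying on the bench at the right: leave alone.
- pane_c (a point): Glass frame pane 250 x 200 x 4 mm, standing in its steel edge-guard rack at the left: leave alone.

How it is judged:
By the outcome, as a careful person would: the job done as asked, in the order asked, and still so for the second after the job is handed in, while the arm keeps its last pose, push and grip.
It also fails if it takes over 67 s, if anything falls off the work surface, if the arm or the gripper's body presses on something with over 40 N, if the wrist force passes 120 N, or if a joint passes its speed limit or range.

### The arm

A 7-joint arm with a two-finger parallel gripper is mounted at the origin on the work surface. World frame = base frame: x ahead of the robot, y to its left, z up, the work surface at z = 0. Lengths are in m, angles in rad, forces in N, time in s.
With the tool pointing down it reaches from about 0.425 to 0.925 m from the base axis. Payload 6.8 kg.
Tool frame: the origin (TCP) lies between the finger pads; the fingertips stand 14 mm ahead of it and the grasp point (between the pads) lies 5 mm behind it; z points along the fingers, y is the line along which they close (so a half turn about z gives the same grasp; the last joint's range is limited). The gripper opens to 85 mm and grips with 20 to 120 N. Pads are 22 mm wide; open, the fingers measure 114 mm over their backs; the gripper's body (76 mm by 85 mm) begins 54 mm behind the grasp point. The pads swing forward as they close: fully open they stand 13 mm farther back than shut.
Start: joints at [1.145, 0.477, 0.022, 1.555, -0.011, 1.109, -0.083], TCP at [0.211, -0.641, 0.245] pointing down, gripper open.
Joint ranges: [-2.96, 2.96], [-0.34, 2.1], [-1.41, 1.46], [0.24, 2.44], [-1.37, 4.51], [0.17, 1.92], [-2.96, 2.96]. Speed limits (rad/s): [2.39, 2.39, 3.14, 3.14, 3.14, 3.14, 3.14].

### API

Orientations are given as a rotation vector (axis times angle).
In Python, from bench import r, eyes, ticket gives the robot as it stands. The module is installed in compiled form; this text tells all that it offers.
- The arm moves only by the tool arm_command, never from a script. Its argument "plan" is text: rows parted by semicolons, each of 4 numbers parted by spaces: the shift along the tool's x, y, z in m, then the turn about the tool's z in degrees. In form: tx ty tz yaw; .... A call has 1 to 20 rows; each row shifts and turns the commanded pose from where the row before left it, along the tool's axes as they then stand; what a row does not reach is not made up. A row lasts 1/8 s, in which the tool goes at most 62.5 mm and 10.7 degrees, less where a joint would pass 70% of its speed; a pose out of reach is approached as far as the arm can. A call is refused whole if a number of a shift passes 0.0625 or a number of a turn 10.7, either way. A call with a gripper value outside its range is refused whole. "hand" is the closure, from -1 (fully open) to 1 (shut), set as the call begins (left out, the last holds). The fingers move at their own pace and stop on an object; "grip_force" is the grip in N (left out, the last holds). Time passes only in rows, so rows that do not move let the fingers close. It gives the time, the measured TCP pose, the force, the opening and the grip force at its end, in the units of the state.
- r.get_obs(): the state, without advancing time (a new reading comes with each control period).
- eyes.grab_frame(name): name is "scene" or "top" or "wrist"; returns (picture, depth): 384x512x3 uint8, red, green, blue; 384x512 float32, m along the optical axis (not along the pixel's ray), 0 where there is no reading.
- eyes.calibration(name): a dict with "fov_y" (degrees; the focal length in pixels is half the picture's height over the tangent of half this angle, whatever the lens; pixels are square), "cx", "cy" (the principal point, pixels), "origin" and "attitude" of the camera in the world; the wrist camera has in their place "tool_from_camera" (4x4, takes a point from camera to tool coordinates, whose origin is the TCP and whose axes are the flange's). Camera axes: x right, y up, looking along -z (the intrinsics and any distortion apply to the point x, -y, -z); pixel columns grow to the right and rows downward; lengths in m; the calibration is good to about 2 mm. A picture is of the moment at which its call begins: read the wrist's pose just before it. calibration takes no time and is no camera call.
- ticket.hand_in(): hands the job in; it is judged then, once.
The state is a dict: "clock": time; "joints": joint angles; "qvel": joint speeds; "tau": joint torques, N m; "tcp_pos": TCP position; "orientation": TCP orientation; "contact_force": force on the tool from outside, world axes, zero at the start; "moment": the same for the moment, N m; "grip_width": finger opening in m; "gripper_force": force on a finger pad.
Only numpy, scipy, OpenCV 4.12 (cv2) and the standard library are available. Lean on these libraries where they do the work, as an engineer would, in place of code of your own. Each camera call takes 0.05 s, during which the arm holds its last target. There are 200 camera calls.

## Working session

There is one attempt and no reset: what is moved stays moved. The work goes in short steps, Python scripts to look and compute and a tool call to move; the robot and the scene stay as the last step left them, time stands still between calls to the robot, and variables do not carry over. Pictures are saved under pics/ and viewed, at most 10 in all, crops included, and the job is handed in when it is done.

Besides the shell and the picture viewer there is one more tool, called after "Request:" as name(argument=value, ...) on one line, values as JSON. arm_command: Moves the arm, as the interface text tells. Its arguments: {"type":"object","properties":{"plan":{"type":"string"},"hand":{"type":"number"},"grip_force":{"type":"number"}},"required":["plan"]}

```bash
mkdir -p pics; cat > h.py <<'E'
import numpy as np, cv2
from scipy.spatial.transform import Rotation as R
from bench import r, eyes, ticket
def cam(name,obs=None):
    c=eyes.calibration(name); f=192/np.tan(np.radians(c['fov_y'])/2)
    if 'tool_from_camera' in c:
        T=np.eye(4); T[:3,:3]=R.from_rotvec(obs['orientation']).as_matrix(); T[:3,3]=obs['tcp_pos']
        T=T@np.array(c['tool_from_camera'])
        return f,c,T[:3,:3],T[:3,3]
    A=np.array(c['attitude']); 
    A=A if A.shape==(3,3) else R.from_rotvec(A).as_matrix()
    return f,c,A,np.array(c['origin'])
def ray(k,u,v):
    f,c,A,o=k
    return A@np.array([(u-c['cx'])/f,-(v-c['cy'])/f,-1.])
def onz(k,u,v,z):
    d=ray(k,u,v); return k[3]+d*(z-k[3][2])/d[2]
def deproj(k,depth,u,v):
    return k[3]+ray(k,u,v)*depth[int(v),int(u)]
def save(n,im): cv2.imwrite('pics/'+n,im[:,:,::-1])
E
python3 - <<'E'
from h import *
for n in('scene','top','wrist'): print(n,eyes.calibration(n))
o=r.get_obs();print(o)
a,da=eyes.grab_frame('scene');b,db=eyes.grab_frame('top')
save('s0.png',a);save('t0.png',b);np.savez('d0.npz',a=a,da=da,b=b,db=db)
E
```

```text
scene {'fov_y': 48.564731712434345, 'cx': 261.9441636536445, 'cy': 191.0207496633592, 'origin': array([ 1.20559125, -1.15027887,  1.02157988]), 'attitude': array([0.93181289, 0.2381856 , 0.46260072])}
top {'fov_y': 42.779400969394956, 'cx': 256.8073954119605, 'cy': 190.1531463171372, 'origin': array([ 0.23482353, -0.03494835,  2.05526213]), 'attitude': array([ 0.15193751, -0.14814214, -1.57600734])}
wrist {'fov_y': 62.79514196874001, 'cx': 253.44236523541832, 'cy': 189.47000163679488, 'tool_from_camera': array([[ 7.79042154e-04,  9.60112196e-01,  2.79613955e-01,
         7.17257107e-02],
       [ 9.99999691e-01, -7.17480029e-04, -3.22518188e-04,
        -1.69095142e-04],
       [-1.09036217e-04,  2.79614120e-01, -9.60112458e-01,
        -1.27764492e-01],
       [ 0.00000000e+00,  0.00000000e+00,  0.00000000e+00,
         1.00000000e+00]])}
{'clock': 0.0, 'joints': array([ 1.14490364,  0.47777798,  0.02236565,  1.55641935, -0.01150552,
        1.1092362 , -0.08311272]), 'qvel': array([ 8.08386091e-05,  2.96702876e-04,  1.88171720e-04,  9.65211597e-04,
        5.36186184e-04, -1.06130147e-05, -2.81351084e-03]), 'tau': array([-8.60851674e-05, -5.96448183e+01,  1.60806946e+00, -2.81192994e+01,
        1.25661868e-02,  9.41758510e-03,  1.76048854e-05]), 'tcp_pos': array([ 0.21072934, -0.6407059 ,  0.24435455]), 'orientation': array([-3.10037672e+00, -4.96801014e-01,  6.29713288e-04]), 'contact_force': array([-0.10798092,  0.0922748 , -1.08951933]), 'moment': array([-0.03212718,  0.0346719 , -0.01794978]), 'gripper_force': 0.0, 'grip_width': 0.08536886052625188}
```

View pics/s0.png

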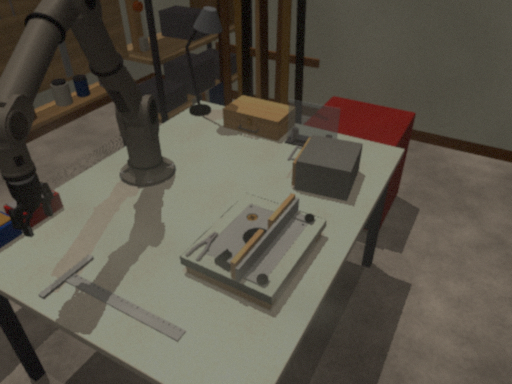

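View pics/t0.png

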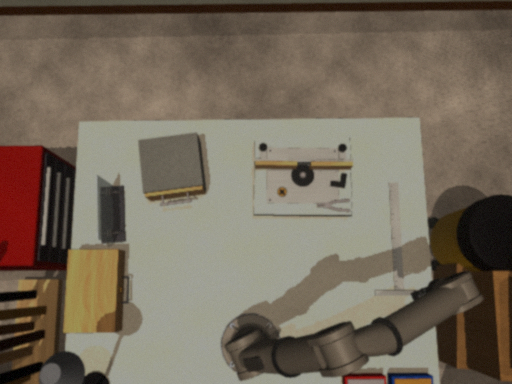

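Scene: grey unit at upper left of the top view (~172,165), with its bar handle at ~(180,200). Router table at (302,177), brass socket at (282,190), pliers (335,205), corner (340,181), T-square at right, and pane rack at (112,212).

```bash
python3 - <<'E'
from h import *
z=np.load('d0.npz');b,db=z['b'],z['db'];k=cam('top')
P=lambda u,v:deproj(k,db,u,v)
for n,u,v in[('bench',230,250),('unittop',170,165),('table',262,205),('socket',282,190),('handle',180,200)]:print(n,P(u,v).round(3))
vv,uu=np.mgrid[0:384,0:512]
f,c,A,o=k
d=np.stack([(uu-c['cx'])/f,-(vv-c['cy'])/f,-np.ones_like(uu,float)],-1)@A.T
pts=o+d*db[...,None]
m=(pts[...,2]>.128)&(pts[...,2]<.152)&(uu>130)&(uu<212)&(vv>125)&(vv<205)&(db>0)
cs,_=cv2.findContours(m.astype(np.uint8),0,1);cc=max(cs,key=cv2.contourArea)
w=np.array([onz(k,*p[0],.139)[:2] for p in cc],np.float32)
rc=cv2.minAreaRect(w);print('unit rect',rc,cv2.boxPoints(rc).round(3).tolist())
hm=(pts[...,2]>.09)&(pts[...,2]<.115)&(uu>150)&(uu<212)&(vv>192)&(vv<212)
q=np.argwhere(hm);print(len(q),q.min(0),q.max(0))
m=(pts[...,2]>.06)&(pts[...,2]<.085)&(uu>240)&(uu<365)&(vv>125)&(vv<225)
cs,_=cv2.findContours(m.astype(np.uint8),0,1);cc=max(cs,key=cv2.contourArea)
w=np.array([onz(k,*p[0],.072)[:2] for p in cc],np.float32)
rc=cv2.minAreaRect(w);print('table',rc,cv2.boxPoints(rc).round(3).tolist())
hsv=cv2.cvtColor(b,cv2.COLOR_RGB2HSV);m=(hsv[...,1]>90)&(uu>270)&(uu<295)&(vv>178)&(vv<202)
q=np.argwhere(m).mean(0);print('sock px',q,m.sum(),onz(k,q[1],q[0],.069))
crop=np.hstack([cv2.resize(b[120:220,130:220],None,fx=4,fy=4,interpolation=2),cv2.resize(b[130:230,245:355],None,fx=4,fy=4,interpolation=2)])
save('c0.png',crop)
E
```

```text
bench [0.378 0.082 0.004]
unittop [0.712 0.316 0.139]
table [ 0.556 -0.053  0.069]
socket [ 0.617 -0.136  0.073]
handle [0.592 0.295 0.002]
unit rect ((0.7152924537658691, 0.31697750091552734), (0.238019660115242, 0.24149978160858154), 7.122021675109863) [[0.5820000171661377, 0.421999990940094], [0.6119999885559082, 0.18199999630451202], [0.8479999899864197, 0.21199999749660492], [0.8180000185966492, 0.4519999921321869]]
146 [193 151] [205 191]
table ((0.6188353300094604, -0.21922974288463593), (0.400230348110199, 0.21659815311431885), 88.71257019042969) [[0.5059999823570251, -0.4169999957084656], [0.7229999899864197, -0.421999990940094], [0.7319999933242798, -0.02199999988079071], [0.5149999856948853, -0.017000000923871994]]
sock px [191.35483871 281.64516129] 62 [ 0.61237138 -0.13448256  0.069     ]
```

View pics/c0.png

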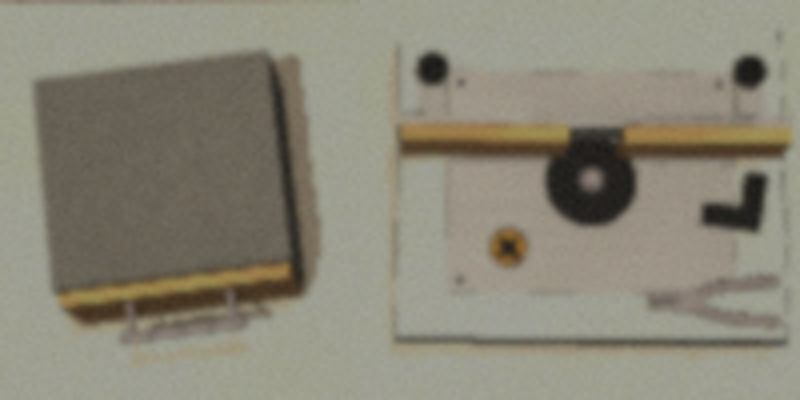

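The unit crop shows it yawed about 7°, with the bar ends near full-image pixels (160.5,204) and (192,200). The socket's cross of slots is visible at about (282,191), roughly diagonal.

```bash
cat >> h.py <<'E'
def go(target,heading=None,o=None):
    "body-frame shift from the measured pose, and yaw needed (deg)"
    o=o or r.get_obs(); M=R.from_rotvec(o['orientation']).as_matrix()
    h=np.degrees(np.arctan2(M[1,0],M[0,0]))
    print('tcp',o['tcp_pos'].round(4),'head',h.round(2),'tilt',M[:2,2].round(4),'t',round(o['clock'],2))
    print('shift',(M.T@(np.array(target)-o['tcp_pos'])).round(4), 'yaw',None if heading is None else round((h-heading+180)%360-180,2))
E
python3 - <<'E'
from h import *
k=cam('top')
e=[onz(k,u,v,.106) for u,v in((160.5,204.2),(191.8,200))];print(e,(e[0]+e[1])/2,np.linalg.norm(e[0]-e[1]))
go([.45,-.35,.30],97.1); go([.53,.30,.30],97.1)
E
```

```text
[array([0.55790077, 0.35657961, 0.106     ]), array([0.57372718, 0.23063126, 0.106     ])] [0.56581398 0.29360543 0.106     ] 0.12693880648240383
tcp [ 0.2108 -0.6407  0.2444] head 18.21 tilt [-0.0006  0.0015] t 0.1
shift [ 0.3181 -0.2015 -0.0553] yaw -78.89
tcp [ 0.2108 -0.6407  0.2444] head 18.21 tilt [-0.0006  0.0015] t 0.1
shift [ 0.5972 -0.794  -0.0543] yaw -78.89
```

Request:
arm_command(plan="0.035 -0.022 -0.006 0;0.035 -0.022 -0.006 0;0.035 -0.022 -0.006 0;0.035 -0.022 -0.006 0;0.035 -0.022 -0.006 0;0.035 -0.022 -0.006 0;0.035 -0.022 -0.006 0;0.035 -0.022 -0.006 0;0.038 -0.026 -0.006 0")

```text
clock: 1.23
tcp_pos: [0.4502, -0.3491, 0.2991]
orientation: [-3.102, -0.496, 0.001]
contact_force: [0.2, -0.2, 0.2]
grip_width: 0.0848
gripper_force: 0.0
```

```bash
python3 - <<'E'
from h import *
go([.53,.30,.28],97.1)
E
```

```text
tcp [ 0.4502 -0.3491  0.2991] head 18.16 tilt [-0.0007  0.0002] t 1.23
shift [ 0.2781 -0.5919  0.0192] yaw -78.94
```

Request:
arm_command(plan="0.023 -0.049 0.0015 0;0.023 -0.049 0.0015 0;0.023 -0.049 0.0015 0;0.023 -0.049 0.0015 0;0.023 -0.049 0.0015 0;0.023 -0.049 0.0015 0;0.023 -0.049 0.0015 0;0.023 -0.049 0.0015 0;0.023 -0.049 0.0015 0;0.023 -0.049 0.0015 0;0.023 -0.049 0.0015 0;0.025 -0.053 0.0025 0;0 0 0 -9.87;0 0 0 -9.87;0 0 0 -9.87;0 0 0 -9.87;0 0 0 -9.87;0 0 0 -9.87;0 0 0 -9.87;0 0 0 -9.87", hand=0.4)

```text
clock: 3.72
tcp_pos: [0.5288, 0.2989, 0.2798]
orientation: [-2.072, -2.362, 0.001]
contact_force: [0.1, -0.2, -0.9]
grip_width: 0.0256
gripper_force: 0.0
```

```bash
python3 - <<'E'
from h import *
o=r.get_obs();b,d=eyes.grab_frame('wrist');save('w1.png',b);np.savez('w1.npz',b=b,d=d,p=o['tcp_pos'],q=o['orientation'])
print(o['grip_width'],o['joints'].round(2));go([.5635,.2945,.25],97.1)
E
```

```text
0.025568915514767598 [-0.03  0.45 -0.79  1.64  0.34  1.2  -0.77]
tcp [0.5289 0.2988 0.2797] head 97.85 tilt [-0.0009 -0.0006] t 3.77
shift [-0.009   0.0337  0.0297] yaw 0.75
```

View pics/w1.png

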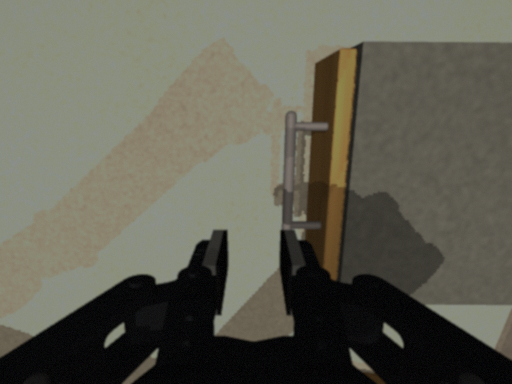

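Wrist view: bar at column ~290 from row 112 to ~228; the grey unit's front edge runs from (361,43) to (341,280); fingers to the left of the bar.

```bash
python3 - <<'E'
from h import *
z=np.load('w1.npz');o={'tcp_pos':z['p'],'orientation':z['q']};k=cam('wrist',o)
for u,v,h in((291,114,.104),(290,150,.104),(287.5,225,.104),(361,43,.139),(341,278,.139)):print(u,v,onz(k,u,v,h).round(4),deproj(k,z['d'],u,v).round(4))
E
```

```text
291 114 [0.557  0.3598 0.104 ] [0.5567 0.3598 0.1059]
290 150 [0.5616 0.3261 0.104 ] [0.5613 0.3264 0.1062]
287.5 225 [0.5718 0.2484 0.104 ] [0.5715 0.2492 0.1058]
361 43 [0.5982 0.4215 0.139 ] [0.6    0.4227 0.1325]
341 278 [0.6261 0.2146 0.139 ] [0.6266 0.2139 0.1377]
```

Request:
arm_command(plan="-0.0015 0.036 0.03 0;0 0 0.04 0;0 0 0.04 0;0 0 0.03 0;0 0 0.02 0;0 0 0.019 0;0 0 0 0")

```text
clock: 4.65
tcp_pos: [0.5646, 0.3022, 0.1005]
orientation: [-2.078, -2.355, 0.002]
contact_force: [0.4, 1.1, 0.1]
grip_width: 0.0257
gripper_force: 0.0
```

Request:
arm_command(plan="0 0 0 0;0 0 0 0;0 0 0 0;0 0 0 0", hand=1, grip_force=40)

```text
clock: 5.15
tcp_pos: [0.5638, 0.3024, 0.102]
orientation: [-2.077, -2.356, 0.002]
contact_force: [-5.4, -1.0, 3.2]
grip_width: 0.0091
gripper_force: 39.5
```

Request:
arm_command(plan="0 -0.01 0 0;0 -0.018 0 0;0 -0.02 0 0;0 -0.02 0 0;0 -0.02 0 0;0 -0.02 0 0;0 -0.02 0 0;0 -0.014 0 0;0 -0.01 0 0;0 -0.006 0 0;0 -0.003 0 0;0 0 0 0")

```text
clock: 6.65
tcp_pos: [0.4055, 0.2827, 0.1019]
orientation: [2.078, 2.356, 0.002]
contact_force: [-0.8, -0.1, 7.4]
grip_width: 0.0093
gripper_force: 40.5
```

```bash
python3 - <<'E'
from h import *
b,d=eyes.grab_frame('top');save('t1.png',cv2.resize(b[120:270,120:300],None,fx=4,fy=4));o=r.get_obs();print(o['tcp_pos'],np.linalg.norm(o['tcp_pos'][:2]-[.5642,.3023]),o['contact_force'],o['moment'],o['grip_width'])
E
```

```text
[0.40550847 0.28261488 0.10186667] 0.15990779985164916 [-0.74349901  0.12482565  7.59652575] [ 0.07071227  0.19907199 -0.04733046] 0.00923829608454678
```

Request:
arm_command(plan="0 -0.002 0 0;0 -0.002 0 0;0 -0.002 0 0;0 0 0 0")

```text
clock: 7.2
tcp_pos: [0.4047, 0.2826, 0.102]
orientation: [2.08, 2.351, 0.014]
contact_force: [16.6, 4.5, -10.2]
grip_width: 0.0092
gripper_force: 39.1
```

Request:
arm_command(plan="0 0.005 0 0;0 0 0 0;0 0 0 0;0 0 0 0", hand=0.4)

```text
clock: 7.7
tcp_pos: [0.4036, 0.2819, 0.1011]
orientation: [-2.078, -2.356, 0.001]
contact_force: [-0.4, 0.1, 0.2]
grip_width: 0.0257
gripper_force: 0.0
```

Request:
arm_command(plan="0 0 -0.03 0;0 0 -0.05 0;0 0 -0.05 0;0 0.03 -0.02 0;0 0.03 0 0;0 0 0 0", hand=-1)

```text
clock: 8.45
tcp_pos: [0.4653, 0.2892, 0.2512]
orientation: [-2.081, -2.353, -0.001]
contact_force: [-0.6, 0.2, -0.3]
grip_width: 0.0853
gripper_force: 0.0
```

```bash
python3 - <<'E'
from h import *
o=r.get_obs();b,d=eyes.grab_frame('wrist');save('w2.png',b);np.savez('w2.npz',b=b,d=d,p=o['tcp_pos'],q=o['orientation'])
go([.5,.3,.1],97.6)
E
```

```text
tcp [0.4636 0.2894 0.2509] head 97.13 tilt [-0.0012 -0.0001] t 8.5
shift [0.006  0.0376 0.1508] yaw -0.47
```

View pics/w2.png

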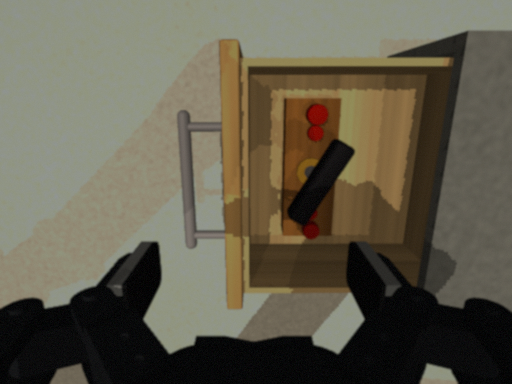

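The T-handle appears as a black bar from (345,150) to (298,215) in the open drawer, with brass collar at (309,172) and small red items beside it.

```bash
cat > key.py <<'E'
from h import *
import sys
z=np.load(sys.argv[1]);o={'tcp_pos':z['p'],'orientation':z['q']};k=cam('wrist',o)
b,d=z['b'],z['d'];vv,uu=np.mgrid[0:384,0:512];f,c,A,oo=k
dd=np.stack([(uu-c['cx'])/f,-(vv-c['cy'])/f,-np.ones_like(uu,float)],-1)@A.T
pts=oo+dd*d[...,None]
m=(b.max(2)<45)&(pts[...,2]>.098)&(pts[...,2]<.122)&(uu>250)&(uu<400)&(vv>100)&(vv<260)
cs,_=cv2.findContours(m.astype(np.uint8),0,1);cc=max(cs,key=cv2.contourArea)
w=np.array([onz(k,*p[0],.110)[:2] for p in cc],np.float32)
rc=cv2.minAreaRect(w);bx=cv2.boxPoints(rc);print(rc)
e=max((bx[1]-bx[0],bx[2]-bx[1]),key=lambda v:np.hypot(*v));print('bar heading',np.degrees(np.arctan2(e[1],e[0])))
h=b[...,0].astype(int)-b[...,1]>60
for i,s in enumerate(zip(*cv2.connectedComponentsWithStats((h&(uu>250)&(uu<400)).astype(np.uint8))[2:4])): 
    if s[0][4]>30: u,v=s[1];print('red',s[1],s[0][4],deproj(k,d,u,v))
E
python3 key.py w2.npz; python3 -c "
from h import *
k=cam('top')"
```

```text
((0.523810625076294, 0.29459062218666077), (0.08146806806325912, 0.02194911800324917), 66.72307586669922)
bar heading 66.723114
red [255.27787279 191.66350488] 195881 [0.47255599 0.25443531 0.02160818]
red [316.65938069 120.87795993] 549 [0.51872242 0.34682442 0.07724569]
red [310.99371069 231.08805031] 159 [0.5335172  0.23465795 0.0749928 ]
```

Request:
arm_command(plan="-0.0012 0.03 0 0;-0.0012 0.0306 0 0;0 0 0 10.2;0 0 0 10.2;0 0 0 10;0 0 0.035 0;0 0 0.04 0;0 0 0.035 0;0 0 0.025 0;0 0 0.019 0;0 0 0 0")

```text
clock: 9.88
tcp_pos: [0.5227, 0.2943, 0.0961]
orientation: [-2.622, -1.73, 0.005]
contact_force: [0.1, 0.2, -0.4]
grip_width: 0.0854
gripper_force: 0.0
```

```bash
python3 - <<'E'
from h import *
go([.524,.2945,.097],66.7)
print(r.get_obs()['contact_force'])
E
```

```text
tcp [0.5227 0.2943 0.0961] head 66.81 tilt [-0.0026 -0.0014] t 9.88
shift [ 0.0007  0.0011 -0.0009] yaw 0.11
[ 0.05153272  0.1983157  -0.44342091]
```

Request:
arm_command(plan="0 0.001 0 0;0 0 0 0;0 0 0 0;0 0 0 0;0 0 0 0;0 0 0 0", hand=1, grip_force=70)

```text
clock: 10.62
tcp_pos: [0.5255, 0.2945, 0.0979]
orientation: [2.623, 1.728, 0.002]
contact_force: [0.9, -1.0, 5.0]
grip_width: 0.0188
gripper_force: 69.9
```

Request:
arm_command(plan="0 0 -0.005 0;0 0 -0.01 0;0 0 -0.015 0;0 0 -0.03 0;0 0 -0.04 0;0 0 -0.04 0;0 0 -0.03 0;0 0 0 0")

```text
clock: 11.62
tcp_pos: [0.526, 0.2955, 0.2707]
orientation: [2.623, 1.728, 0.009]
contact_force: [-0.1, 0.4, -2.4]
grip_width: 0.0188
gripper_force: 69.2
```

```bash
python3 - <<'E'
from h import *
o=r.get_obs();print(o['contact_force'],o['grip_width'],o['joints'].round(2))
go([.62,-.135,.28],66.7);go([.56,-.06,.28],66.7)
E
```

```text
[-0.07040709  0.44420593 -2.39694737] 0.01884226928034189 [-0.09  0.42 -0.69  1.67  0.29  1.15 -1.27]
tcp [0.526  0.2955 0.2707] head 66.77 tilt [0.0051 0.0029] t 11.62
shift [-0.3585  0.2562 -0.0101] yaw 0.07
tcp [0.526  0.2955 0.2707] head 66.77 tilt [0.0051 0.0029] t 11.62
shift [-0.3132  0.1715 -0.0101] yaw 0.07
```

Request:
arm_command(plan="-0.02 0.011 0 0;-0.04 0.0215 0 0;-0.042 0.0226 0 0;-0.042 0.0226 0 0;-0.042 0.0226 0 0;-0.042 0.0226 0 0;-0.042 0.0226 0 0;-0.042 0.0226 0 0;-0.042 0.0226 0 0;-0.042 0.0226 0 0;-0.042 0.0226 0 0;-0.023 0.0132 0 0;0 0 0 0;0 0 0 0")

```text
clock: 13.38
tcp_pos: [0.5717, -0.2262, 0.2664]
orientation: [-2.621, -1.729, 0.001]
contact_force: [-0.1, 0.8, -2.1]
grip_width: 0.0186
gripper_force: 69.0
```

```bash
python3 - <<'E'
from h import *
o=r.get_obs();b,d=eyes.grab_frame('wrist');save('w3.png',b);np.savez('w3.npz',b=b,d=d,p=o['tcp_pos'],q=o['orientation'])
go([.612,-.1345,.2],66.7)
E
```

```text
tcp [ 0.5719 -0.2258  0.2668] head 66.89 tilt [-0.0009  0.0011] t 13.43
shift [0.0996 0.0011 0.0668] yaw 0.19
```

View pics/w3.png

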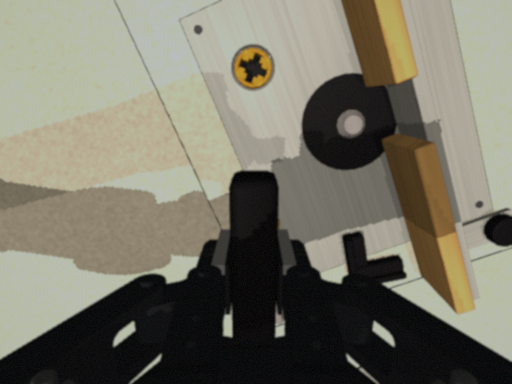

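Socket is at about (253,67) with the dark cross of slots rotated by roughly 15°; the held T-bar's front end is at (254,171), aligned with the image's vertical.

```bash
cat > sock.py <<'E'
from h import *
import sys
z=np.load(sys.argv[1]);o={'tcp_pos':z['p'],'orientation':z['q']};k=cam('wrist',o)
b,d=z['b'],z['d'];vv,uu=np.mgrid[0:384,0:512]
u0,v0=float(sys.argv[2]),float(sys.argv[3]);rad=float(sys.argv[4])
hsv=cv2.cvtColor(b,cv2.COLOR_RGB2HSV)
near=np.hypot(uu-u0,vv-v0)<rad
br=near&(hsv[...,1]>110)&(hsv[...,2]>80)
hull=cv2.convexHull(np.argwhere(br)[:,::-1].astype(np.int32))
w=np.array([onz(k,*p[0],.069)[:2] for p in hull],np.float32)
el=cv2.fitEllipse(w);print('mouth',el)
c=np.array(el[0]);
# rectified top view 0.1mm/px
N=400;g=(np.arange(N)-N/2)*1e-4
X,Y=np.meshgrid(g+c[0],g+c[1]);P=np.stack([X,Y,np.full_like(X,.069)],-1)
f,cc,A,oo=k;q=(P-oo)@A;U=cc['cx']+f*q[...,0]/-q[...,2];V=cc['cy']-f*q[...,1]/-q[...,2]
I=cv2.remap(b,U.astype(np.float32),V.astype(np.float32),cv2.INTER_CUBIC)
th=np.radians(np.arange(0,360,1.));val=0
S=I.max(2).astype(float)
for rr in np.arange(.0085,.0115,.0003):
    x=N/2+rr*np.cos(th)*1e4;y=N/2+rr*np.sin(th)*1e4
    val=val+cv2.remap(S.astype(np.float32),x.astype(np.float32).reshape(1,-1),y.astype(np.float32).reshape(1,-1),1)[0]
F=(val*np.exp(-4j*th)).sum();print('slot angle mod 90',((np.degrees(np.angle(-F))/4)+90)%90,abs(F)/val.sum())
Di=S<(S[N//2-100:N//2+100,N//2-100:N//2+100].min()+S.max())/2
Di&=np.hypot(*np.meshgrid(g,g))<.0125
ij=np.argwhere(Di).mean(0);print('cross centroid',g[int(ij[1])]+c[0],g[int(ij[0])]+c[1])
cv2.imwrite('pics/'+sys.argv[5],I[::-1,:,::-1])
E
python3 sock.py w3.npz 253 67 24 sk.png
python3 - <<'E'
from h import *
z=np.load('w3.npz');o={'tcp_pos':z['p'],'orientation':z['q']};k=cam('wrist',o)
M=R.from_rotvec(z['q']).as_matrix()
for u,v in((254,171),(233,180),(276,180),(236,235),(270,230)): print((M.T@(onz(k,u,v,z['p'][2]+.012)-z['p'])).round(4),(M.T@(deproj(k,z['d'],u,v)-z['p'])).round(4))
E
```

```text
mouth ((0.6101846098899841, -0.1341772973537445), (0.03640162944793701, 0.03670349344611168), 112.83984375)
slot angle mod 90 45.29727250949583 0.3593863393228558
cross centroid 0.6101846098899841 -0.1342772973537445
[ 0.0451  0.0007 -0.012 ] [0.0414 0.0007 0.0045]
[ 0.0416 -0.0073 -0.012 ] [ 0.0405 -0.0076 -0.0076]
[ 0.0416  0.009  -0.012 ] [ 0.039   0.0098 -0.0019]
[ 0.0189 -0.0065 -0.012 ] [ 0.0186 -0.0066 -0.0114]
[ 0.0211  0.0071 -0.012 ] [ 0.0207  0.0071 -0.0111]
```

View pics/sk.png

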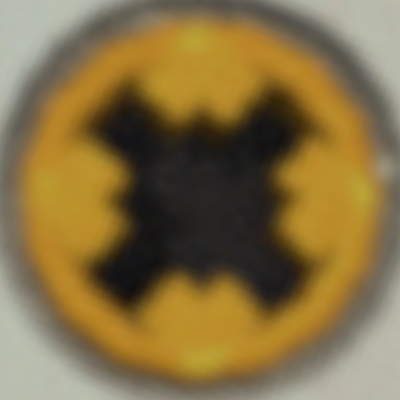

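The rectified socket shows a symmetric X of slots at 45° in world axes, centred at (0.610,-0.134).

Request:
arm_command(plan="0.03 0 0 0;0.04 -0.0004 0 0;0.0293 -0.0003 0 0;0 0 0 7.2;0 0 0 7.2;0 0 0 7.2;0 0 0.03 0;0 0 0.04 0;0 0 0.03 0;0 0 0 0;0 0 0 0")

```text
clock: 14.8
tcp_pos: [0.6115, -0.1351, 0.1687]
orientation: [2.899, 1.208, 0.003]
contact_force: [0.3, 0.6, -2.2]
grip_width: 0.0189
gripper_force: 69.0
```

```bash
python3 - <<'E'
from h import *
go([.6102,-.1342,.142],45.3); print(r.get_obs()['contact_force'],r.get_obs()['moment'])
E
```

```text
tcp [ 0.6115 -0.1351  0.1687] head 45.24 tilt [0.0018 0.0001] t 14.8
shift [-0.0003 -0.0016  0.0267] yaw -0.06
[ 0.26508997  0.64907255 -2.17634194] [-0.03286024 -0.02583774  0.00867866]
```

Request:
arm_command(plan="-0.0003 -0.0015 0 0;0 0 0.014 0;0 0 0.01 0;0 0 0.004 0;0 0 0.003 0;0 0 0.002 0;0 0 0 0;0 0 0 0")

```text
clock: 15.8
tcp_pos: [0.6095, -0.1351, 0.1345]
orientation: [2.901, 1.206, 0.0]
contact_force: [0.1, 0.5, -2.6]
grip_width: 0.0189
gripper_force: 69.2
```

```bash
python3 - <<'E'
from h import *
go([.6102,-.1342,.130],45.3); print(r.get_obs()['contact_force'],r.get_obs()['moment'])
E
```

```text
tcp [ 0.6095 -0.1351  0.1345] head 45.17 tilt [0.0003 0.    ] t 15.8
shift [ 0.0012 -0.0001  0.0045] yaw -0.13
[ 0.05954282  0.52728469 -2.55329556] [ 0.06165495 -0.02446933 -0.01019019]
```

Request:
arm_command(plan="0.001 0 0 0;0 0 0.002 0;0 0 0.002 0;0 0 0.002 0;0 0 0.002 0;0 0 0 0")

```text
clock: 16.55
tcp_pos: [0.61, -0.1344, 0.1261]
orientation: [-2.9, -1.207, 0.0]
contact_force: [-0.6, 0.6, -2.2]
grip_width: 0.019
gripper_force: 69.2
```

Request:
arm_command(plan="0 0 0.002 0;0 0 0.002 0;0 0 0.002 0;0 0 0.002 0;0 0 0.001 0;0 0 0 0")

```text
clock: 17.3
tcp_pos: [0.61, -0.1344, 0.1172]
orientation: [-2.901, -1.206, 0.0]
contact_force: [0.6, 0.2, -2.9]
grip_width: 0.0192
gripper_force: 69.2
```

Request:
arm_command(plan="0 0 0.001 0;0 0 0.001 0;0 0 0.001 0;0 0 0.001 0;0 0 0 0;0 0 0 0", grip_force=100)

```text
clock: 18.05
tcp_pos: [0.6103, -0.1344, 0.1142]
orientation: [2.9, 1.206, 0.001]
contact_force: [-2.6, 1.2, 6.6]
grip_width: 0.0188
gripper_force: 102.1
```

```bash
python3 - <<'E'
from h import *
go([.6102,-.1342,.107],45.3); print(r.get_obs()['contact_force'],r.get_obs()['moment'])
E
```

```text
tcp [ 0.6103 -0.1344  0.1142] head 45.17 tilt [ 0.0005 -0.0002] t 18.05
shift [ 0.0001 -0.0002  0.0072] yaw -0.13
[-2.64545798  1.17458339  6.64923168] [0.37744726 0.53839643 0.02155304]
```

Request:
arm_command(plan="0 0 0.002 0;0 0 0.002 0;0 0 0.002 0;0 0 0.002 0;0 0 0 0;0 0 0 0")

```text
clock: 18.8
tcp_pos: [0.6104, -0.1344, 0.107]
orientation: [2.9, 1.206, 0.001]
contact_force: [-4.6, 0.8, 10.5]
grip_width: 0.0182
gripper_force: 102.9
```

Request:
arm_command(plan="0 0 0.001 0;0 0 0.001 0;0 0 0 0;0 0 0 0")

```text
clock: 19.3
tcp_pos: [0.6108, -0.1343, 0.1068]
orientation: [2.899, 1.206, 0.002]
contact_force: [-8.5, 1.7, 24.5]
grip_width: 0.0181
gripper_force: 105.0
```

```bash
python3 - <<'E'
from h import *
a,_=eyes.grab_frame('scene');save('s9.png',cv2.resize(a[90:310,160:400],None,fx=2.7,fy=2.7,interpolation=2))
o=r.get_obs();print(o['tcp_pos'],o['contact_force'])
E
```

```text
[ 0.61078583 -0.13433646  0.10678055] [-9.42552617  1.40661893 24.28526287]
```

View pics/s9.png

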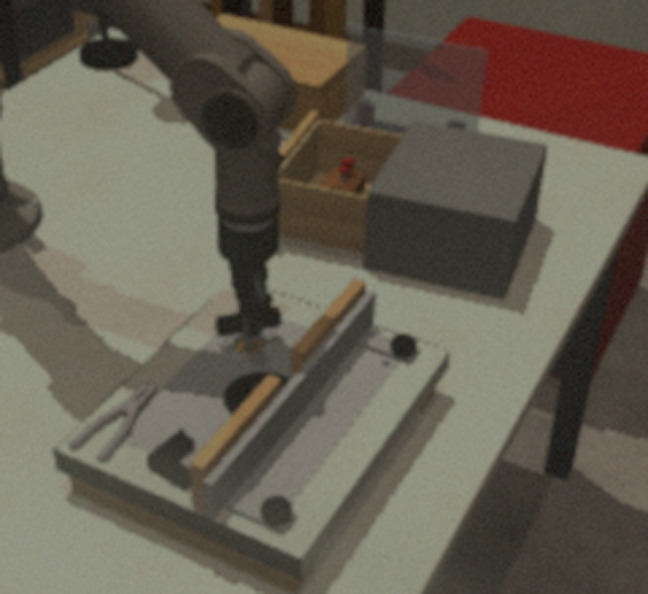

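The crop shows the drawer open (~(340,180)), the key seated and held in the socket at (250,345), and the pliers, corner and pane in place.

```bash
python3 -c "
from bench import ticket
print(ticket.hand_in())"
```

```text
the job is handed in; nothing more can be done
None
```

The job is handed in at about 19 s on the robot clock: the drawer is out at its stop, and the key is meshed with its collar on the socket, still gripped and held pressed at the bottom of the spring travel (about 24 N); the pliers, frame corner and pane look undisturbed in the last picture, and the T-square, which nothing came near, was outside it.

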